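# Empty the door shelf's catch tray into the gym tote

### The job

Collect the three pieces of gym kit from the black shelf's sloping catch tray - the carabiner that lies on the carton, the carton and the grip trainer - and lay them gently in the grey tote. Each must lie flat on the tote's floor on its broad face, side by side with none on top of another. Leave the kettlebell and the glass tumbler on the shelf's deck as they stand.

Things in the scene. Friction and masses are not known exactly. Their poses are not given: they have to be found in the camera images.
- shelf: Fixed matte black steel shelf. Origin: on the table under the tray's middle; its front (-x) faces the robot within 0.15 rad. It stands left or right of the robot, the tote on the other side. An upper deck, 12 mm thick and 396 mm wide (y), overhangs the tray's rear from x = 55 to 240 mm, on 14 mm square posts at x 62 and 233, y -191 and 191 mm.
- deck_edge (a point): Middle of the deck's front lower edge (55 mm in x, 260 mm above the table). On the deck stands a fixed shut grey steel key box (70 x 150 x 170 mm tall, not used), centred 143 mm behind and 105 mm left (+y) of this point.
- tray: The shelf's fixed black catch tray, rising away from the robot at 24 degrees. Origin: mid floor, upper face, 85 mm above the table; x up the slope, y left, z square to the floor. Floor 250 (x) by 368 mm (y) inside, rims 4 mm thick and 23 mm high. The carton (carabiner on it) lies in one half (y about +-90 mm), the trainer in the other, long axes within 0.6 rad of the tray's x. Friction holds them.
- carton: Closed brown cardboard carton with a paper band, 110 (x) x 58 (y) x 50 mm (z), about 0.25 kg, lying on its broad face on the tray floor. Origin: middle of its underside; z square to the tray floor.
- carton_mid (a point): Centre of the carton (25 mm above its origin).
- carabiner: Large chrome steel carabiner, a rigid closed ring 132 (x) x 64 (y) x 12 mm (z), about 0.22 kg; its two long sides are straight 12 x 12 mm bars with flat flanks for |x| < 36 mm, centred at y +-26 mm, open between (40 mm). It lies flat on top of the carton at the start, within 0.35 rad of the carton's yaw. Origin: middle of its underside; z out of its flat face. The gate is fixed.
- carabiner_mid (a point): Centre of the carabiner ring (6 mm above its origin).
- trainer: Rigid blue hard-plastic hand grip trainer: two parallel handles (92 x 20 x 24 mm, x = -63 to +29 mm, outer faces at y +-32 mm, 24 mm between them) joined by a steel bow ending at x = +63 mm; about 0.2 kg. It does not flex. Lies flat on the tray floor. Origin: underside, middle of the 126 x 64 mm outline; z square to the floor.
- trainer_mid (a point): Centre of the trainer (12 mm above its origin).
- tote: Loose open grey plastic tote on the table, 200 (x) x 330 (y) x 70 mm high outside, walls and floor 4 mm, about 1.2 kg. Origin: middle of its underside. The three pieces fit side by side across it, long axes along its x, at y of about -95, 0 and +95 mm.
- kettlebell: Pink kettlebell, 108 mm across, 176 mm tall, 4 kg, standing on the shelf's deck. Origin: middle of its underside. Not to be disturbed.
- tumbler: Glass tumbler, rim 72 mm across, 100 mm tall, standing near the front edge of the deck. Origin: middle of its underside. Not to be disturbed.
Not all that is in view belongs to the job. What is meant by the carabiner is not red, and is the larger of those in its own colour.

How it is judged (in metres and radians):
At the end, for the whole second after the job is handed in: Carabiner, carton and trainer each lie flat (within 0.15 rad) on the tote's floor on their broad face (centre no more than 8 mm above its resting height, so none on another), inside the walls (centre within 75 mm in x and 140 mm in y of the tote's middle), at rest, with the tote standing level (x of carton_mid in the frame of tote between -0.075 and 0.075 m and y of carton_mid in the frame of tote between -0.14 and 0.14 m and z of carton_mid in the frame of tote between 0 and 0.037 m and angle between the z axis of each of carton, carabiner, trainer and the z axis of tote, either way round below 0.15 rad and linear speed of each of carton, carabiner, trainer below 0.02 m/s and x of carabiner_mid in the frame of tote between -0.075 and 0.075 m and y of carabiner_mid in the frame of tote between -0.14 and 0.14 m and z of carabiner_mid in the frame of tote between 0 and 0.018 m and x of trainer_mid in the frame of tote between -0.075 and 0.075 m and y of trainer_mid in the frame of tote between -0.14 and 0.14 m and z of trainer_mid in the frame of tote between 0 and 0.024 m and angle between tote's own z axis and vertical below 0.06 rad); the robot touches nothing.
It fails at once if the kettlebell was shifted more than 20 mm (distance of kettlebell from where it was at the start of the episode above 0.02 m).
It fails at once if the tumbler was shifted more than 20 mm or tipped (distance of tumbler from where it was at the start of the episode above 0.02 m or angle between tumbler's own z axis and vertical above 0.35 rad).
It fails at once if the carton was dropped or thrown into the tote (faster than 0.8 m/s inside it, a fall of more than about 35 mm) (linear speed of carton above 0.8 m/s and z of carton_mid in the frame of tote between -0.01 and 0.09 m and x of carton_mid in the frame of tote between -0.1 and 0.1 m and y of carton_mid in the frame of tote between -0.165 and 0.165 m).
It fails at once if the carabiner was dropped or thrown into the tote (faster than 0.8 m/s inside it, a fall of more than about 35 mm) (linear speed of carabiner above 0.8 m/s and z of carabiner_mid in the frame of tote between -0.01 and 0.09 m and x of carabiner_mid in the frame of tote between -0.1 and 0.1 m and y of carabiner_mid in the frame of tote between -0.165 and 0.165 m).
It fails at once if the trainer was dropped or thrown into the tote (faster than 0.8 m/s inside it, a fall of more than about 35 mm) (linear speed of trainer above 0.8 m/s and z of trainer_mid in the frame of tote between -0.01 and 0.09 m and x of trainer_mid in the frame of tote between -0.1 and 0.1 m and y of trainer_mid in the frame of tote between -0.165 and 0.165 m).
It also fails if it takes over 72 s, if anything falls off the work surface, if the arm or the gripper's body presses on something with over 40 N, if the wrist force passes 120 N, or if a joint passes its speed limit or range.

### The arm

A 7-joint arm with a two-finger parallel gripper is mounted at the origin on the work surface. World frame = base frame: x ahead of the robot, y to its left, z up, the work surface at z = 0. Lengths are in m, angles in degrees, forces in N, time in s.
With the tool pointing down it reaches from about 0.425 to 0.875 m from the base axis. Payload 4.7 kg.
Tool frame: the origin (TCP) lies midway between the tips of the shut fingers; the grasp point (between the pads) lies 19 mm behind it; z points along the fingers, y is the direction in which the jaws open and shut (so a half turn about z gives the same grasp; the last joint's range is limited). The gripper opens to 87 mm and grips with 3 to 60 N. Pads are 19 mm wide; open, the fingers measure 117 mm over their backs; the gripper's body (75 mm by 190 mm) begins 51 mm behind the grasp point.
Start: joints at [72.714, 18.392, -4.016, 83.108, 1.295, 78.541, -3.26], TCP at [0.202, -0.618, 0.223] pointing down, gripper open.
Joint ranges: [-163.93, 163.93], [-17.29, 119.83], [-79.2, 71.16], [3.27, 140.29], [-89.18, 269.18], [5.43, 117.66], [-154.24, 154.24]. Speed limits (degrees/s): [147.25, 147.25, 180, 180, 180, 180, 180].

### API

Orientations are given as [roll, pitch, yaw] about the fixed x, y, z axes, in that order (R = Rz(yaw) Ry(pitch) Rx(roll)).
In Python, from cell import env gives the robot as it stands. The module is installed in compiled form; this text tells all that it offers.
- The arm moves only by the tool servo_tool, never from a script. Its argument "plan" is a list of rows, each a list of 3 entries, a list of its own where there are three numbers: the opening, from 0 (shut) to 1 (fully open), then the shift along the tool's x, y, z in cm, then the turn, a rotation vector about the tool's x, y, z in degrees. A call has 1 to 20 rows; each row shifts and turns the pose as measured when the row begins, along the tool's axes as they then stand; what a row does not reach is not made up. A row lasts 1/12 s, in which the tool goes at most 41.7 mm and 7.16 degrees, less where a joint would pass 70% of its speed; a pose out of reach is approached as far as the arm can. A call is refused whole if a number of a shift passes 4.17 or a number of a turn 7.16, either way. A call with a gripper value outside its range is refused whole. The fingers move at their own pace and stop on an object; "force" is the grip in N (left out, the last holds). Time passes only in rows, so rows that do not move let the fingers close. It gives the time, the measured TCP pose, the force and the opening at its end, in the units of the state.
- env.get_obs(): the state, without advancing time (a new reading comes with each control period).
- env.read_camera(name): name is "scene" or "top"; returns a dict with "image" (420x560x3 uint8, blue, green, red), "fx", "fy", "cx", "cy" (pixels), "k1" (the pictures are not rectified: a ray, as slopes to the right and down, at radius r is drawn at 1 + k1 r^2 times it, then the intrinsics apply), "rvec" (rotation vector, rad) and "tvec" (3), from world to camera coordinates, as OpenCV has them. Camera axes: x right, y down, z forward; pixel columns grow to the right and rows downward; lengths in m; the calibration is good to about 2 mm. A picture is of the moment at which its call begins. There is no depth.
- env.sign_off(): hands the job in, once; it reports no verdict.
The state is a dict: "time_s": time; "qpos": joint angles; "joint_velocities": joint speeds; "effort": joint torques, N m; "tool_pos": TCP position; "tool_rot": TCP orientation; "force": force on the tool from outside, world axes, zero at the start; "wrist_torque": the same for the moment, N m; "grip_width": finger opening in m.
Only numpy, scipy, OpenCV 4.12 (cv2) and the standard library are available. Lean on these libraries where they do the work, as an engineer would, in place of code of your own. Each camera call takes 0.05 s, during which the arm holds its last target. There are 200 camera calls.

## Working session

There is one attempt and no reset: what is moved stays moved. The work goes in short steps, Python scripts to look and compute and a tool call to move; the robot and the scene stay as the last step left them, time stands still between calls to the robot, and variables do not carry over. Pictures are saved under pics/ and viewed, about 8 in all and at most 12, crops included, and the job is handed in when it is done.

Besides the shell and the picture viewer there is one more tool, called after ">>>" as a command line: name --argument value ..., lists and objects as JSON in quotes. servo_tool: Moves the arm, as the interface text tells. Its arguments: {"type":"object","properties":{"plan":{"type":"array"},"force":{"type":"number"}},"required":["plan"]}

```bash
mkdir -p pics
cat > h.py <<'E'
import numpy as np, cv2
from scipy.spatial.transform import Rotation as Ro
from cell import env
def cam(n):
    c=env.read_camera(n); np.save(f'{n}.npy',c,allow_pickle=True); return c
def load(n): return np.load(f'{n}.npy',allow_pickle=True).item()
def proj(c,P):
    P=np.atleast_2d(np.float64(P))
    K=np.array([[c['fx'],0,c['cx']],[0,c['fy'],c['cy']],[0,0,1.]])
    return cv2.projectPoints(P,np.float64(c['rvec']),np.float64(c['tvec']),K,np.array([c['k1'],0,0,0.]))[0].reshape(-1,2)
def ray(c,uv):
    K=np.array([[c['fx'],0,c['cx']],[0,c['fy'],c['cy']],[0,0,1.]])
    p=cv2.undistortPoints(np.float64(uv).reshape(-1,1,2),K,np.array([c['k1'],0,0,0.])).reshape(-1,2)
    R=cv2.Rodrigues(np.float64(c['rvec']))[0]
    return -R.T@np.ravel(c['tvec']), np.c_[p,np.ones(len(p))]@R
def onplane(c,uv,p0,n):
    o,d=ray(c,uv); return o+d*((np.dot(np.subtract(p0,o),n))/(d@n))[:,None]
def tool():
    s=env.get_obs(); return np.array(s['tool_pos']),Ro.from_euler('xyz',s['tool_rot'],degrees=True)
def go(p,rot):
    """shift (cm) and turn (deg) in the tool frame from measured pose to target"""
    q,r=tool(); d=r.inv().apply(np.subtract(p,q))*100; w=(r.inv()*rot).as_rotvec(degrees=True)
    return d.round(2),w.round(1)
E
python3 - <<'E'
from h import *
for n in('scene','top'):
    c=cam(n); cv2.imwrite(f'pics/{n}0.png',cv2.resize(c['image'],(800,600),interpolation=cv2.INTER_CUBIC))
    print({k:v for k,v in c.items() if k!='image'}, ray(c,[[280,210]]))
print(env.get_obs())
E
```

```text
{'fx': 415.68392559524364, 'fy': 415.68392559524364, 'cx': 286.2012644488812, 'cy': 205.0585526920939, 'k1': 0.01872817613053589, 'rvec': array([ 2.46340617,  0.75151748, -0.20269611]), 'tvec': array([-0.40754446, -0.15158154,  1.30997474])} (array([ 0.79353054, -0.48527879,  1.01976324]), array([[-0.29914954,  0.44632296, -0.8436049 ]]))
{'fx': 445.8672692741241, 'fy': 445.8672692741241, 'cx': 277.40260295764176, 'cy': 201.1908423827926, 'k1': -0.05292665741795902, 'rvec': array([ 2.12488832, -2.15455138,  0.13501378]), 'tvec': array([-3.60216548e-04,  5.27262371e-01,  1.19499512e+00])} (array([ 0.35195572, -0.02682024,  1.25754798]), array([[ 0.12255009,  0.01000845, -0.99262562]]))
{'time_s': 0.1, 'qpos': array([72.71442629, 18.43359481, -4.01509405, 83.16767495,  1.29450487,
       78.54262127, -3.26269853]), 'joint_velocities': array([-0.00795415, -0.04568459, -0.0709003 , -0.16368568, -0.02952521,
        0.02264186,  0.06658219]), 'effort': array([-5.40095789e-04, -4.92572236e+01, -4.06073313e-01, -3.13399029e+01,
       -6.42127404e-02,  3.94756976e-02,  4.65729556e-05]), 'tool_pos': array([ 0.20166311, -0.61739503,  0.22158672]), 'tool_rot': array([-1.79901314e+02,  5.22527117e-03,  1.80919550e+01]), 'force': array([ 0.20793874,  0.08013752, -0.1958489 ]), 'wrist_torque': array([0.01510443, 0.02249731, 0.006657  ]), 'grip_width': 0.0867574358256906}
```

View pics/scene0.png

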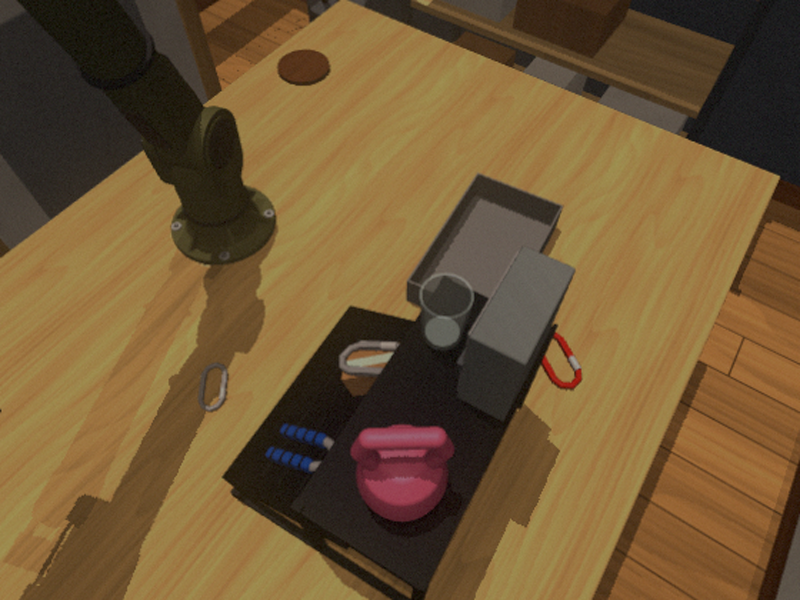

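View pics/top0.png

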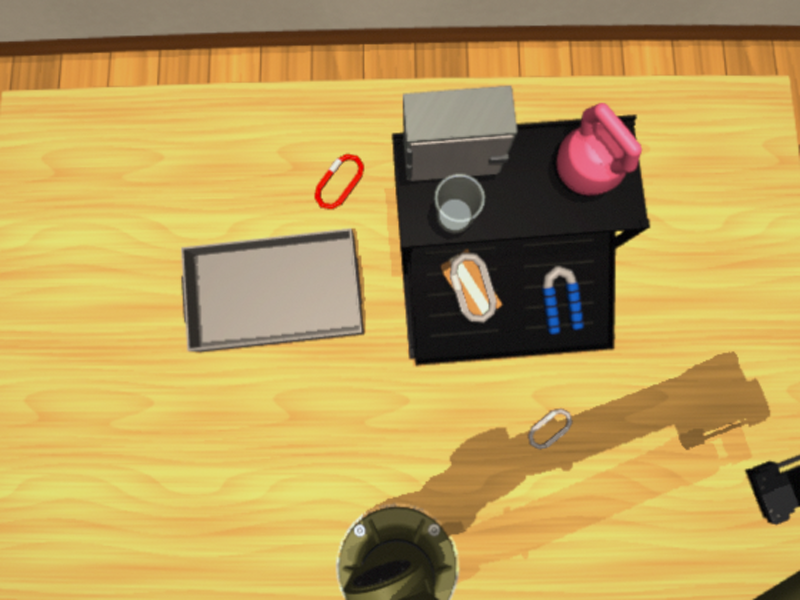

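Three ring-shaped candidates appear in the top view: the chrome one on the carton at (475,288), a smaller grey one on the table at (550,428), and a red one at (340,180). The one on the carton fits, since it is not red and is the larger of the grey pair. The tote centre is about (273,290), the trainer about (562,300) and the tumbler about (459,203). I'll confirm in an enlarged crop.

Run:
```python
from h import *
c=load('top'); im=c['image']
def crop(x,y,w,h,s,f):
    a=cv2.resize(im[y:y+h,x:x+w],None,fx=s,fy=s,interpolation=cv2.INTER_CUBIC)
    a=cv2.convertScaleAbs(255*(a/255.)**.6)
    for i in range(0,w,10): cv2.putText(a,str(x+i),(i*s,8),0,.3,(255,255,255)); cv2.line(a,(i*s,10),(i*s,14),(255,255,255))
    for i in range(0,h,10): cv2.putText(a,str(y+i),(0,i*s+4),0,.3,(255,255,255)); cv2.line(a,(22,i*s),(26,i*s),(255,255,255))
    cv2.imwrite(f,a)
crop(275,155,160,105,5,'pics/trayc.png')
crop(120,150,140,105,5,'pics/totec.png')
```

```text
(no output)
```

View pics/trayc.png

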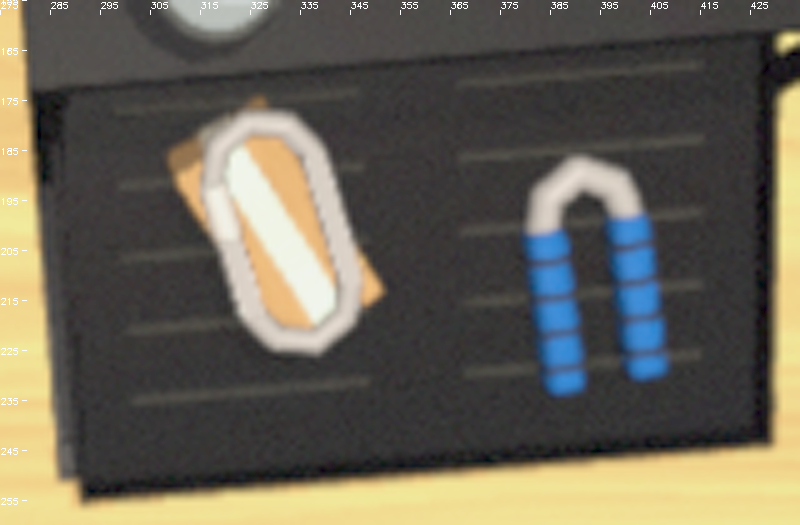

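View pics/totec.png

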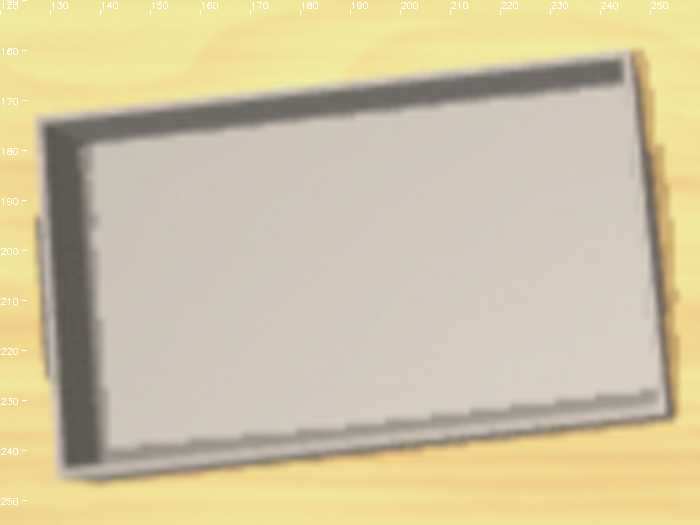

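```bash
cat > fit.py <<'E'
from h import *
from scipy.optimize import least_squares
c=load('top'); s=load('scene')
TR=Ro.from_euler('y',-24,degrees=True)
def W(sh,P): return Ro.from_euler('z',sh[2]).apply(P)+[sh[0],sh[1],0]
def T2S(P): return TR.apply(P)+[0,0,.085]
def loc(q,P): return Ro.from_euler('z',q[2]).apply(P)+[q[0],q[1],0]
def cr(p): return np.array(p)/5.+[275,155]
def fit(f,P,uv,x0,name,cams=None):
    P=np.array(P)/1000.
    r=least_squares(lambda q:(np.vstack([proj(cc,f(q,P[i])) for i,cc in enumerate(cams)] if cams else proj(c,f(q,P)))-uv).ravel(),x0,loss='soft_l1')
    print(name,r.x.round(4),np.degrees(r.x[2]).round(2),'res',(r.fun.reshape(-1,2)).round(1).tolist()); return r.x
E
cat > f1.py <<'E'
from fit import *
a=T2S(np.array([[-129,188,23],[-129,-188,23]])/1000.)*1000
P=[*a,[55,198,260],[55,-198,260],[240,198,272],[240,-198,272]]
uv=np.array([cr((82,500)),cr((770,442)),cr((35,92)),cr((775,32)),np.array((393,133))*.7,np.array((634,117))*.7])
# add scene camera: tray front corners, deck rear-right corner
P+=[*a,[240,-198,272]]; uv=np.vstack([uv,np.array([(350,308),(228,478),(415,598)])*.7])
sh=fit(W,P,uv,[.6,-.15,0.],'shelf',[c]*6+[s]*3)
S=lambda q,P:W(sh,T2S(loc(q,P)))
tr=fit(S,[[29,32,22],[29,-32,22],[-63,32,22],[-63,-32,22]],cr([(525,233),(650,212),(547,393),(668,375)]),[0,-.09,0],'trainer')
ct=fit(S,[[55,-29,50],[55,29,50],[-55,-29,50]],cr([(262,97),(168,155),(383,292)]),[0,.09,.3],'carton')
# carabiner: outer flanks as lines y=+-32, ends x=+-66, at z=62
cand=cr([(205,195),(237,305),(328,160),(362,275),(264,112),(298,351)])
n=W(sh,T2S(np.array([[0,0,1.]])))-W(sh,T2S(np.array([[0,0,0.]])))
p0=W(sh,T2S(np.array([[0,0,.06]])))[0]
X=onplane(c,cand,p0,n[0]); t=TR.inv().apply(Ro.from_euler('z',-sh[2]).apply(X-[sh[0],sh[1],0])-[0,0,.085])
print('carab pts in tray mm',(t*1000).round(1).tolist())
def rs(q):
    l=Ro.from_euler('z',-q[2]).apply(t-[q[0],q[1],0])*1000
    return np.r_[l[:2,1]-32,l[2:4,1]+32,l[4,0]-66,l[5,0]+66]
r=least_squares(rs,[*ct[:2],.1]); cb=r.x; print('carab',cb.round(4),np.degrees(cb[2]).round(1),r.fun.round(1))
tt=fit(W,[[100,165,70],[100,-165,70],[-100,-165,70],[-100,165,70]],np.array([(40,118),(632,52),(672,415),(65,478)])/5.+[120,150],[.6,.2,0],'tote')
np.savez('fit.npz',sh=sh,tr=tr,ct=ct,cb=cb,tt=tt)
box=lambda x0,x1,y,z:np.array([[x0,y,z],[x0,-y,z],[x1,-y,z],[x1,y,z]])/1000
polys=[(W(sh,T2S(box(-125,125,184,0))),(0,0,255)),(W(sh,T2S(box(-129,129,188,23))),(0,0,255)),(W(sh,box(55,240,198,260)),(255,0,255)),(W(sh,box(55,240,198,272)),(255,0,255)),
(S(tr,box(-63,29,32,24)),(0,255,255)),(S(tr,box(-63,63,32,12)),(0,255,255)),(S(ct,box(-55,55,29,50)),(0,255,0)),(S(ct,box(-55,55,29,0)),(0,255,0)),
(S(cb,box(-66,66,32,62)),(255,255,0)),(S(cb,box(-36,36,20,62)),(255,255,0)),(W(tt,box(-100,100,165,70)),(0,0,255)),(W(tt,box(-96,96,161,4)),(0,0,255))]
out=[]
for cc,(x,y,w,h,k) in((c,(110,90,350,175,2.28)),(s,(155,120,255,300,2))):
    im=cv2.resize(cc['image'][y:y+h,x:x+w],None,fx=k,fy=k,interpolation=cv2.INTER_CUBIC); im=cv2.convertScaleAbs(255*(im/255.)**.7)
    for p,col in polys: cv2.polylines(im,[np.int32(((proj(cc,p)-[x,y]+.5)*k*8))],True,col,1,cv2.LINE_AA,3)
    out.append(im)
cv2.imwrite('pics/ovt.png',out[0]); cv2.imwrite('pics/ovs.png',out[1])
E
python3 f1.py
```

```text
shelf [ 0.5176 -0.2212  0.0575] 3.29 res [[-1.0, -0.5], [0.6, 0.9], [-0.9, -0.9], [23.2, -1.1], [0.3, 0.5], [0.8, 0.1], [-0.3, -0.9], [-5.9, -0.2], [3.1, -0.4]]
trainer [-0.0245 -0.091   0.1102] 6.31 res [[0.5, -0.1], [-0.3, -0.3], [0.1, 0.5], [-0.4, -0.1]]
carton [0.0261 0.08   0.4809] 27.55 res [[1.3, 0.4], [0.0, 0.7], [-1.5, -2.8]]
carab pts in tray mm [[43.8, 114.4, 60.0], [-15.0, 101.0, 60.0], [57.3, 52.4, 60.0], [-3.9, 37.1, 60.0], [84.1, 83.2, 60.0], [-41.9, 70.9, 60.0]]
carab [0.0212 0.0764 0.222 ] 12.7 [ 0.1 -0.   0.7 -0.8 -3.2  3.2]
tote [0.5219 0.228  0.0955] 5.47 res [[-0.1, -0.1], [0.7, -0.3], [0.0, -0.1], [-0.6, 0.5]]
```

View pics/ovt.png

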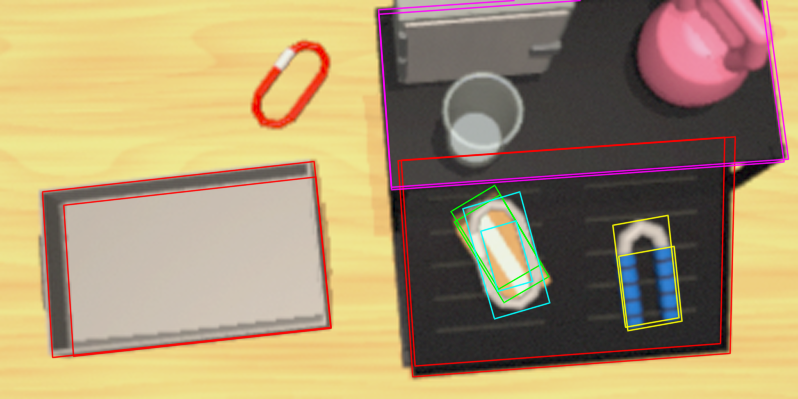

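View pics/ovs.png

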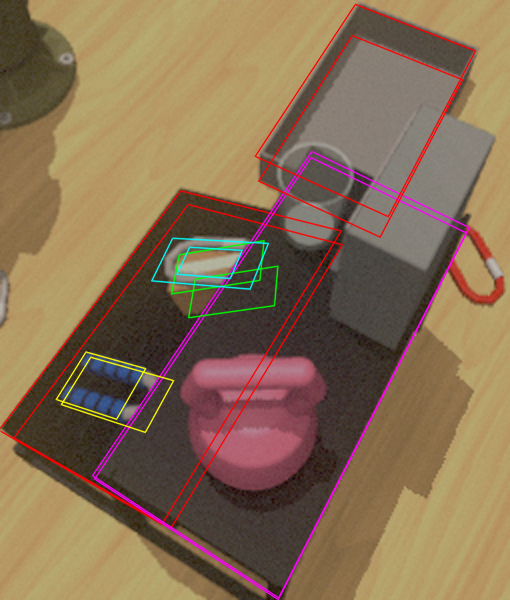

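The shelf, tote and trainer overlays match the pictures within 1–2 px. The carabiner matches in both views. The carton outline is off, so I'll measure it again once the carabiner is away. The crop confirms the large chrome carabiner on the carton, centred near top-camera pixel (331,201). Carabiner first.

```bash
cat > nav.py <<'E'
from h import *
import sys
from scipy.optimize import least_squares
F=dict(np.load('fit.npz')); sh,tt=F['sh'],F['tt']
Rs=Ro.from_euler('z',sh[2])*Ro.from_euler('y',-24,degrees=True); flip=Ro.from_euler('x',180,degrees=True)
def tray(p,yaw): # tray mm, rad
    return Ro.from_euler('z',sh[2]).apply(Ro.from_euler('y',-24,degrees=True).apply(np.array(p)/1000)+[0,0,.085])+[sh[0],sh[1],0], Rs*Ro.from_euler('z',yaw)*flip
def tote(p,yaw=0.):
    r=Ro.from_euler('z',tt[2]); return r.apply(np.array(p)/1000)+[tt[0],tt[1],0], r*Ro.from_euler('z',yaw)*flip
def rows(tgt,start=None,N=None):
    p,R=start or tool(); P,Q=tgt; w=(R.inv()*Q).as_rotvec(degrees=True); D=R.inv().apply(P-p)*100
    N=N or int(max(np.ceil(np.abs(w).max()/6.5),np.ceil(np.linalg.norm(D)/3.6),1))
    st=Ro.from_rotvec(w/N,degrees=True); A=sum((st**k).as_matrix() for k in range(N)); d=np.linalg.solve(A,D)
    print('target',P.round(3),'rpy',Q.as_euler('xyz',degrees=True).round(1),'N',N,'shift',d.round(2).tolist(),'turn',(w/N).round(2).tolist())
    return tgt
def chain(*t):
    s=None
    for x in t: s=rows(x,s)
def st():
    s=env.get_obs(); print({k:np.round(s[k],3).tolist() for k in('time_s','tool_pos','tool_rot','qpos','force','grip_width')})
E
python3 - <<'E'
from nav import *
cb=F['cb']; print(cb)
c=lambda z:tray((cb[0]*1e3,cb[1]*1e3,z),cb[2])
W1=(np.array([.45,-.30,.36]),c(0)[1])
chain(W1,c(115),c(52))
E
```

```text
[0.02123498 0.07637045 0.22195363]
target [ 0.45 -0.3   0.36] rpy [174.4 -23.4  17.2] N 12 shift [2.95, -1.87, -0.71] turn [-0.48, 1.94, 0.17]
target [ 0.486 -0.147  0.199] rpy [174.4 -23.4  17.2] N 7 shift [0.13, -2.18, 2.36] turn [0.0, 0.0, 0.0]
target [ 0.511 -0.145  0.141] rpy [174.4 -23.4  17.2] N 2 shift [0.0, 0.0, 3.15] turn [0.0, 0.0, 0.0]
```

>>> servo_tool --plan '[[1, [2.95, -1.87, -0.71], [-0.5, 1.94, 0.17]], [1, [2.95, -1.87, -0.71], [-0.5, 1.94, 0.17]], [1, [2.95, -1.87, -0.71], [-0.5, 1.94, 0.17]], [1, [2.95, -1.87, -0.71], [-0.5, 1.94, 0.17]], [1, [2.95, -1.87, -0.71], [-0.5, 1.94, 0.17]], [1, [2.95, -1.87, -0.71], [-0.5, 1.94, 0.17]], [1, [2.95, -1.87, -0.71], [-0.5, 1.94, 0.17]], [1, [2.95, -1.87, -0.71], [-0.5, 1.94, 0.17]], [1, [2.95, -1.87, -0.71], [-0.5, 1.94, 0.17]], [1, [2.95, -1.87, -0.71], [-0.5, 1.94, 0.17]], [1, [2.95, -1.87, -0.71], [-0.5, 1.94, 0.17]], [1, [2.95, -1.87, -0.71], [-0.5, 1.94, 0.17]], [1, [0, 0, 0], [0, 0, 0]]]'

```text
time_s: 1.18
tool_pos: [0.4577, -0.2838, 0.3585]
tool_rot: [175.0, -24.1, 16.6]
force: [-0.1, 0.2, 0.5]
grip_width: 0.0872
```

Run:
```python
from nav import *
st(); cb=F['cb']
c=lambda z:tray((cb[0]*1e3,cb[1]*1e3,z),cb[2])
chain(c(110))
```

```text
{'time_s': 1.183, 'tool_pos': [0.458, -0.284, 0.359], 'tool_rot': [175.011, -24.095, 16.582], 'qpos': [61.609, -10.769, -17.813, 102.023, -22.413, 72.409, -27.016], 'force': [-0.127, 0.239, 0.511], 'grip_width': 0.087}
target [ 0.488 -0.146  0.194] rpy [174.4 -23.4  17.2] N 7 shift [-0.05, -1.98, 2.37] turn [-0.05, -0.1, -0.09]
```

>>> servo_tool --plan '[[1, [-0.05, -2, 2.37], [-0.05, -0.1, -0.1]], [1, [-0.05, -2, 2.37], [-0.05, -0.1, -0.1]], [1, [-0.05, -2, 2.37], [-0.05, -0.1, -0.1]], [1, [-0.05, -2, 2.37], [-0.05, -0.1, -0.1]], [1, [-0.05, -2, 2.37], [-0.05, -0.1, -0.1]], [1, [-0.05, -2, 2.37], [-0.05, -0.1, -0.1]], [1, [-0.05, -2, 2.37], [-0.05, -0.1, -0.1]], [1, [0, 0, 0], [0, 0, 0]], [1, [0, 0, 0], [0, 0, 0]]]'

```text
time_s: 1.93
tool_pos: [0.4862, -0.1395, 0.1862]
tool_rot: [173.9, -23.0, 17.7]
force: [0.4, -0.4, 0.7]
grip_width: 0.0874
```

Run:
```python
from nav import *
st(); cb=F['cb']
c=lambda z:tray((cb[0]*1e3,cb[1]*1e3,z),cb[2])
chain(c(80),c(53))
t=cam('top'); im=t['image'][140:260,270:430]; cv2.imwrite('pics/ap1.png',cv2.resize(im,None,fx=5,fy=5,interpolation=cv2.INTER_CUBIC))
```

```text
{'time_s': 1.933, 'tool_pos': [0.486, -0.14, 0.186], 'tool_rot': [173.872, -23.029, 17.711], 'qpos': [54.623, -14.932, -30.361, 123.592, -23.445, 49.755, -37.656], 'force': [0.45, -0.428, 0.743], 'grip_width': 0.087}
target [ 0.5   -0.146  0.167] rpy [174.4 -23.4  17.2] N 1 shift [0.28, 0.77, 2.33] turn [0.32, 0.29, 0.53]
target [ 0.511 -0.145  0.142] rpy [174.4 -23.4  17.2] N 1 shift [0.0, -0.0, 2.7] turn [0.0, 0.0, 0.0]
```

View pics/ap1.png

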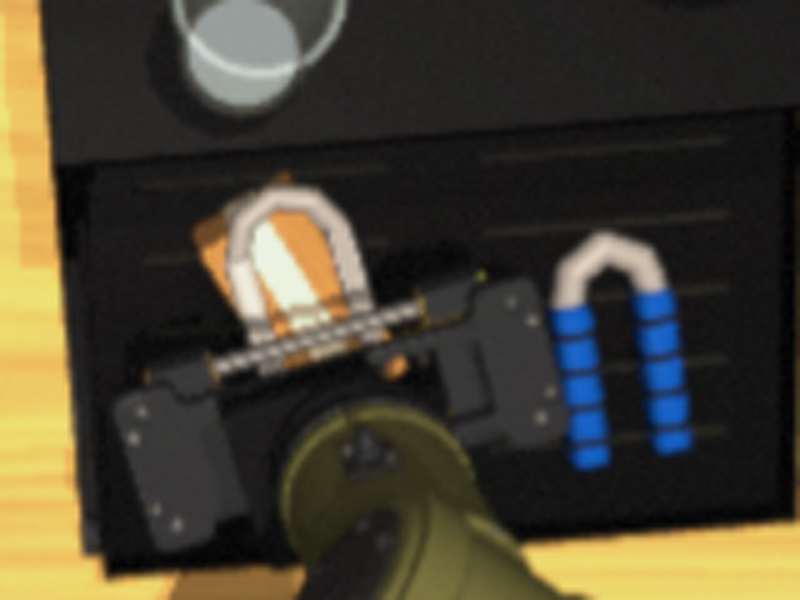

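The jaws straddle the carabiner, with its flanks at crop x≈245 and 365 and the fingers at about 215 and 420. I'll descend now.

>>> servo_tool --plan '[[1, [0.28, 0.77, 1.2], [0.3, 0.3, 0.5]], [1, [0, 0, 1.1], [0, 0, 0]], [1, [0, 0, 0.8], [0, 0, 0]], [1, [0, 0, 0], [0, 0, 0]]]'

```text
time_s: 2.32
tool_pos: [0.5052, -0.1507, 0.1631]
tool_rot: [174.1, -23.6, 17.0]
force: [-1.2, -0.0, -0.1]
grip_width: 0.0868
```

Run:
```python
from nav import *
st(); cb=F['cb']
c=lambda z:tray((cb[0]*1e3,cb[1]*1e3,z),cb[2])
chain(c(53))
```

```text
{'time_s': 2.317, 'tool_pos': [0.505, -0.151, 0.163], 'tool_rot': [174.126, -23.616, 16.99], 'qpos': [55.014, -10.314, -31.541, 123.28, -22.165, 45.26, -38.498], 'force': [-1.188, -0.045, -0.102], 'grip_width': 0.087}
target [ 0.511 -0.145  0.142] rpy [174.4 -23.4  17.2] N 1 shift [-0.18, -0.59, 2.16] turn [0.35, -0.22, -0.19]
```

>>> servo_tool --plan '[[1, [-0.18, -0.3, 0.8], [0.3, -0.2, -0.2]], [1, [0, -0.1, 0.8], [0, 0, 0]], [1, [0, 0, 0.5], [0, 0, 0]], [1, [0, 0, 0], [0, 0, 0]]]'

```text
time_s: 2.65
tool_pos: [0.5125, -0.1491, 0.1432]
tool_rot: [174.2, -23.5, 17.1]
force: [-0.4, 0.5, 0.1]
grip_width: 0.087
```

Run:
```python
from nav import *
st(); cb=F['cb']
c=lambda z:tray((cb[0]*1e3,cb[1]*1e3,z),cb[2])
chain(c(53))
```

```text
{'time_s': 2.65, 'tool_pos': [0.512, -0.149, 0.143], 'tool_rot': [174.234, -23.497, 17.086], 'qpos': [54.849, -7.818, -32.721, 123.801, -20.988, 42.32, -39.504], 'force': [-0.355, 0.545, 0.088], 'grip_width': 0.087}
target [ 0.511 -0.145  0.142] rpy [174.4 -23.4  17.2] N 1 shift [-0.06, -0.43, 0.06] turn [0.2, -0.11, -0.09]
```

>>> servo_tool --plan '[[1, [-0.1, -0.4, 0.05], [0.2, 0, 0]], [1, [0, 0, 0], [0, 0, 0]], [0, [0, 0, 0], [0, 0, 0]], [0, [0, 0, 0], [0, 0, 0]], [0, [0, 0, 0], [0, 0, 0]], [0, [0, 0, 0], [0, 0, 0]], [0, [0, 0, 0], [0, 0, 0]], [0, [0, 0, 0], [0, 0, 0]]]' --force 25

```text
time_s: 3.32
tool_pos: [0.5104, -0.1447, 0.1423]
tool_rot: [174.4, -23.5, 17.2]
force: [0.5, 0.2, -0.7]
grip_width: 0.0638
```

>>> servo_tool --plan '[[0, [0, 0, -1.2], [0, 0, 0]], [0, [0, 0, -1.5], [0, 0, 0]], [0, [0, 0, -2], [0, 0, 0]], [0, [0, 0, -2], [0, 0, 0]], [0, [0, 0, -2], [0, 0, 0]], [0, [0, 0, 0], [0, 0, 0]], [0, [0, 0, 0], [0, 0, 0]]]'

```text
time_s: 3.9
tool_pos: [0.4686, -0.145, 0.2165]
tool_rot: [175.3, -22.8, 16.9]
force: [0.0, -0.5, -3.0]
grip_width: 0.0636
```

Run:
```python
from nav import *
st()
W=(np.array([.46,.02,.30]),tote((0,0,0))[1])
chain(W,tote((0,95,110)),tote((0,95,40)))
```

```text
{'time_s': 3.9, 'tool_pos': [0.469, -0.145, 0.216], 'tool_rot': [175.302, -22.779, 16.919], 'qpos': [52.333, -17.246, -25.203, 121.915, -23.529, 55.63, -36.857], 'force': [0.009, -0.531, -2.963], 'grip_width': 0.064}
target [0.46 0.02 0.3 ] rpy [180.    0.    5.5] N 6 shift [0.74, -2.68, -1.37] turn [0.39, -3.86, 1.73]
target [0.513 0.323 0.11 ] rpy [180.    0.    5.5] N 11 shift [0.74, -2.69, 1.73] turn [0.0, 0.0, 0.0]
target [0.513 0.323 0.04 ] rpy [180.    0.    5.5] N 2 shift [0.0, -0.0, 3.5] turn [0.0, 0.0, 0.0]
```

Run:
```python
from nav import *
W=(np.array([.48,.03,.32]),tote((0,0,0))[1])
rows(W,None,7)
chain(W,tote((0,95,110)))
```

```text
target [0.48 0.03 0.32] rpy [180.    0.    5.5] N 7 shift [0.99, -2.37, -1.39] turn [0.34, -3.31, 1.48]
target [0.48 0.03 0.32] rpy [180.    0.    5.5] N 6 shift [1.17, -2.77, -1.62] turn [0.39, -3.86, 1.73]
target [0.513 0.323 0.11 ] rpy [180.    0.    5.5] N 11 shift [0.55, -2.62, 1.91] turn [0.0, 0.0, 0.0]
```

>>> servo_tool --plan '[[0, [1, -2.37, -1.4], [0.35, -3.3, 1.5]], [0, [1, -2.37, -1.4], [0.35, -3.3, 1.5]], [0, [1, -2.37, -1.4], [0.35, -3.3, 1.5]], [0, [1, -2.37, -1.4], [0.35, -3.3, 1.5]], [0, [1, -2.37, -1.4], [0.35, -3.3, 1.5]], [0, [1, -2.37, -1.4], [0.35, -3.3, 1.5]], [0, [1, -2.37, -1.4], [0.35, -3.3, 1.5]], [0, [0, 0, 0], [0, 0, 0]]]'

```text
time_s: 4.57
tool_pos: [0.4773, 0.0313, 0.3138]
tool_rot: [-179.6, 0.6, 4.5]
force: [-0.6, -0.2, -1.7]
grip_width: 0.0638
```

Run:
```python
from nav import *
st()
chain(tote((0,95,110)))
```

```text
{'time_s': 4.567, 'tool_pos': [0.477, 0.031, 0.314], 'tool_rot': [-179.602, 0.612, 4.493], 'qpos': [39.756, -3.204, -43.899, 96.165, -2.619, 86.763, -89.433], 'force': [-0.595, -0.201, -1.725], 'grip_width': 0.064}
target [0.513 0.323 0.11 ] rpy [180.    0.    5.5] N 10 shift [0.62, -2.86, 2.05] turn [-0.04, 0.06, -0.1]
```

>>> servo_tool --plan '[[0, [0.6, -2.85, 2], [0, 0.06, -0.1]], [0, [0.6, -2.85, 2], [0, 0.06, -0.1]], [0, [0.6, -2.85, 2], [0, 0.06, -0.1]], [0, [0.6, -2.85, 2], [0, 0.06, -0.1]], [0, [0.6, -2.85, 2], [0, 0.06, -0.1]], [0, [0.6, -2.85, 2], [0, 0.06, -0.1]], [0, [0.6, -2.85, 2], [0, 0.06, -0.1]], [0, [0.6, -2.85, 2], [0, 0.06, -0.1]], [0, [0.6, -2.85, 2], [0, 0.06, -0.1]], [0, [0.6, -2.85, 1.8], [0, 0.06, -0.1]], [0, [0, 0, 0], [0, 0, 0]], [0, [0, 0, 0], [0, 0, 0]]]'

```text
time_s: 5.57
tool_pos: [0.5119, 0.3392, 0.0992]
tool_rot: [-178.9, -0.1, 5.9]
force: [-0.6, 0.1, -3.1]
grip_width: 0.0636
```

Run:
```python
from nav import *
st()
chain(tote((0,95,110)),tote((0,95,30)))
```

```text
{'time_s': 5.567, 'tool_pos': [0.512, 0.339, 0.099], 'tool_rot': [-178.906, -0.138, 5.919], 'qpos': [5.562, 27.51, -52.062, 96.029, 22.433, 67.055, -136.052], 'force': [-0.625, 0.067, -3.122], 'grip_width': 0.064}
target [0.513 0.323 0.11 ] rpy [180.    0.    5.5] N 1 shift [-0.07, 1.64, -1.11] turn [-1.1, -0.13, 0.45]
target [0.513 0.323 0.03 ] rpy [180.    0.    5.5] N 3 shift [0.0, -0.0, 2.67] turn [0.0, 0.0, 0.0]
```

>>> servo_tool --plan '[[0, [-0.1, 1.6, 0], [-1.1, -0.1, -0.4]], [0, [0, 0, 1.5], [0, 0, 0]], [0, [0, 0, 2], [0, 0, 0]], [0, [0, 0, 2], [0, 0, 0]], [0, [0, 0, 0], [0, 0, 0]], [0, [0, 0, 0], [0, 0, 0]]]'

```text
time_s: 6.07
tool_pos: [0.514, 0.3165, 0.043]
tool_rot: [179.9, -0.2, 6.2]
force: [-0.1, 0.3, -1.5]
grip_width: 0.0636
```

Run:
```python
from nav import *
st()
chain(tote((0,95,9)))
```

```text
{'time_s': 6.067, 'tool_pos': [0.514, 0.317, 0.043], 'tool_rot': [179.87, -0.185, 6.224], 'qpos': [5.322, 30.07, -49.762, 99.707, 25.85, 62.261, -136.771], 'force': [-0.071, 0.297, -1.486], 'grip_width': 0.064}
target [0.513 0.323 0.009] rpy [180.    0.    5.5] N 1 shift [-0.06, -0.62, 3.4] turn [0.13, -0.19, 0.75]
```

>>> servo_tool --plan '[[0, [0, -0.5, 1], [0.1, -0.2, 0.5]], [0, [0, 0, 1], [0, 0, 0]], [0, [0, 0, 0.7], [0, 0, 0]], [0, [0, 0, 0], [0, 0, 0]], [0, [0, 0, 0.4], [0, 0, 0]], [0, [0, 0, 0], [0, 0, 0]]]'

```text
time_s: 6.57
tool_pos: [0.517, 0.3204, 0.0134]
tool_rot: [-180.0, -0.3, 5.5]
force: [-0.4, -0.6, -1.9]
grip_width: 0.0638
```

Run:
```python
from nav import *
st()
chain(tote((0,95,9)))
```

```text
{'time_s': 6.567, 'tool_pos': [0.517, 0.32, 0.013], 'tool_rot': [-179.983, -0.326, 5.455], 'qpos': [3.753, 32.409, -48.138, 100.315, 27.779, 59.57, -138.903], 'force': [-0.369, -0.581, -1.918], 'grip_width': 0.064}
target [0.513 0.323 0.009] rpy [180.    0.    5.5] N 1 shift [-0.39, -0.25, 0.44] turn [-0.02, -0.33, -0.02]
```

>>> servo_tool --plan '[[0, [-0.3, -0.2, 0.4], [0, -0.3, 0]], [0, [0, 0, 0.1], [0, 0, 0]], [0, [0, 0, 0], [0, 0, 0]]]'

```text
time_s: 6.82
tool_pos: [0.5138, 0.323, 0.0085]
tool_rot: [-179.9, -0.0, 5.5]
force: [-1.2, -0.3, -2.6]
grip_width: 0.0636
```

>>> servo_tool --plan '[[0, [0, 0, 0.15], [0, 0, 0]], [0, [0, 0, 0], [0, 0, 0]], [0.88, [0, 0, 0], [0, 0, 0]], [0.88, [0, 0, 0], [0, 0, 0]], [0.88, [0, 0, 0], [0, 0, 0]], [0.88, [0, 0, -1], [0, 0, 0]], [0.88, [0, 0, -2], [0, 0, 0]], [0.88, [0, 0, -3], [0, 0, 0]], [0.88, [0, 0, -4], [0, 0, 0]], [0.88, [0, 0, -4], [0, 0, 0]], [0.88, [0, 0, -4], [0, 0, 0]], [0.88, [0, 0, 0], [0, 0, 0]]]'

```text
time_s: 7.82
tool_pos: [0.5126, 0.3245, 0.1994]
tool_rot: [-179.8, -0.1, 5.7]
force: [0.8, 0.7, 1.0]
grip_width: 0.0763
```

Run:
```python
from nav import *
st()
t=cam('top'); k=2.4
a=cv2.resize(t['image'][155:255,110:440],None,fx=k,fy=k,interpolation=cv2.INTER_CUBIC)
b=cv2.resize(t['image'][155:250,280:380],(800-0,760),interpolation=cv2.INTER_CUBIC)
b=cv2.resize(b,(370,350)); s=cam('scene')
e=cv2.resize(s['image'][225:300,215:305],None,fx=4.6,fy=4.6,interpolation=cv2.INTER_CUBIC)
o=np.zeros((600,800,3),np.uint8); o[:240,:792]=a; o[245:595,:370]=b; o[245:245+e.shape[0],380:380+e.shape[1]]=e[:355,:420]
cv2.imwrite('pics/p2.png',cv2.convertScaleAbs(255*(o/255.)**.6))
```

```text
{'time_s': 7.817, 'tool_pos': [0.513, 0.324, 0.199], 'tool_rot': [-179.833, -0.094, 5.67], 'qpos': [8.628, 21.918, -54.641, 90.16, 18.117, 77.191, -132.383], 'force': [0.824, 0.735, 1.014], 'grip_width': 0.076}
```

View pics/p2.png

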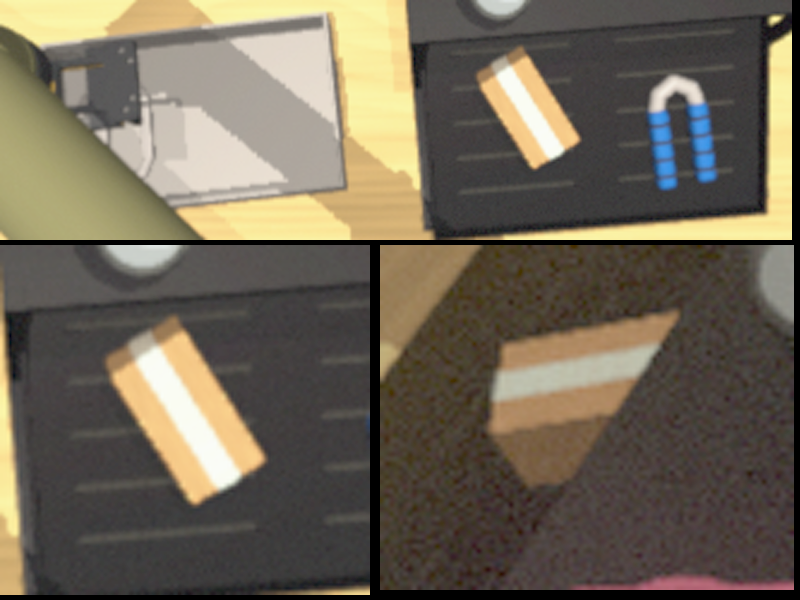

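The carabiner now lies in the tote's left part, at about (148,130) in the upper strip. The carton is fully visible with its top-face corners at crop (111,374), (186,337), (267,458) and (195,505). The dark strip at its upper end is the rear end face, and that is why the first fit was off.

```bash
python3 - <<'E'
from fit import *
F=dict(np.load('fit.npz')); sh=F['sh']
S=lambda q,P:W(sh,T2S(loc(q,P)))
uv=np.array([(111,374),(186,337),(267,458),(195,505)],float)-[0,245]; uv=uv/[3.7,3.684]+[280,155]
F['ct']=fit(S,[[55,29,50],[55,-29,50],[-55,-29,50],[-55,29,50]],uv,[0,.08,.4],'carton')
uv2=np.array([(492,433),(505,343)],float)-[380,245]; uv2=uv2/4.6+[215,225]
print('scene front corners',uv2,proj(s,S(F['ct'],np.array([[-55,-29,50],[-55,29,50]])/1000)))
np.savez('fit.npz',**F)
E
python3 - <<'E'
from nav import *
ct=F['ct']; c=lambda z:tray((ct[0]*1e3,ct[1]*1e3,z),ct[2])
V=(np.array([.49,.05,.33]),tool()[1]); chain(V,c(115),c(25))
E
```

```text
carton [0.0168 0.0756 0.5025] 28.79 res [[0.3, 0.6], [-0.3, -1.6], [-0.0, 0.8], [0.0, -0.2]]
scene front corners [[239.34782609 265.86956522]
 [242.17391304 246.30434783]] [[236.32795982 267.01595821]
 [239.77182532 247.60848091]]
target [0.49 0.05 0.33] rpy [179.9   0.3   5.7] N 9 shift [-0.53, 2.99, -1.51] turn [0.0, 0.0, 0.0]
target [ 0.482 -0.148  0.197] rpy [167.9 -20.9  34.3] N 7 shift [-1.26, 2.58, 1.93] turn [-0.93, 3.38, -3.72]
target [ 0.518 -0.145  0.115] rpy [167.9 -20.9  34.3] N 3 shift [0.0, -0.0, 3.0] turn [0.0, 0.0, 0.0]
```

>>> servo_tool --plan '[[0.88, [-0.5, 3, -1.5], [0, 0, 0]], [0.88, [-0.5, 3, -1.5], [0, 0, 0]], [0.88, [-0.5, 3, -1.5], [0, 0, 0]], [0.88, [-0.5, 3, -1.5], [0, 0, 0]], [0.88, [-0.5, 3, -1.5], [0, 0, 0]], [0.88, [-0.5, 3, -1.5], [0, 0, 0]], [0.88, [-0.5, 3, -1.5], [0, 0, 0]], [1, [-0.5, 3, -1.5], [0, 0, 0]], [1, [-0.5, 2.5, -1.3], [0, 0, 0]], [1, [0, 0, 0], [0, 0, 0]]]'

```text
time_s: 8.75
tool_pos: [0.4852, 0.0407, 0.3191]
tool_rot: [179.9, 1.7, 6.0]
force: [1.3, -0.1, -0.6]
grip_width: 0.0854
```

Run:
```python
from nav import *
st()
ct=F['ct']; c=lambda z:tray((ct[0]*1e3,ct[1]*1e3,z),ct[2])
rows(c(105))
```

```text
{'time_s': 8.75, 'tool_pos': [0.485, 0.041, 0.319], 'tool_rot': [179.928, 1.712, 6.022], 'qpos': [41.167, -0.563, -48.139, 93.693, -0.376, 88.396, -90.925], 'force': [1.28, -0.138, -0.551], 'grip_width': 0.085}
target [ 0.486 -0.147  0.188] rpy [167.9 -20.9  34.3] N 7 shift [-1.08, 2.48, 1.94] turn [-0.99, 3.57, -3.66]
```

>>> servo_tool --plan '[[1, [-1.1, 2.5, 1.9], [-1, 3.6, -3.7]], [1, [-1.1, 2.5, 1.9], [-1, 3.6, -3.7]], [1, [-1.1, 2.5, 1.9], [-1, 3.6, -3.7]], [1, [-1.1, 2.5, 1.9], [-1, 3.6, -3.7]], [1, [-1.1, 2.5, 1.9], [-1, 3.6, -3.7]], [1, [-1.1, 2.5, 1.9], [-1, 3.6, -3.7]], [1, [-0.8, 1.9, 1.2], [-1, 3.2, -3.3]], [1, [0, 0, 0], [0, 0, 0]], [1, [0, 0, 0], [0, 0, 0]]]'

```text
time_s: 9.5
tool_pos: [0.4772, -0.1471, 0.1774]
tool_rot: [168.1, -21.2, 34.9]
force: [0.1, 0.8, 0.1]
grip_width: 0.0874
```

Run:
```python
from nav import *
st()
ct=F['ct']; c=lambda z:tray((ct[0]*1e3,ct[1]*1e3,z),ct[2])
chain(c(70),c(18))
```

```text
{'time_s': 9.5, 'tool_pos': [0.477, -0.147, 0.177], 'tool_rot': [168.117, -21.225, 34.894], 'qpos': [43.322, -14.046, -18.64, 125.174, -21.492, 48.545, -21.427], 'force': [0.139, 0.797, 0.124], 'grip_width': 0.087}
target [ 0.5   -0.146  0.156] rpy [167.9 -20.9  34.3] N 1 shift [1.0, 0.68, 2.92] turn [-0.43, -0.45, 0.45]
target [ 0.521 -0.145  0.108] rpy [167.9 -20.9  34.3] N 2 shift [0.0, 0.0, 2.6] turn [0.0, 0.0, 0.0]
```

>>> servo_tool --plan '[[1, [1, 0.7, 1.2], [-0.4, -0.4, 0.4]], [1, [0, 0, 1.2], [0, 0, 0]], [1, [0, 0, 0.5], [0, 0, 0]], [1, [0, 0, 0], [0, 0, 0]]]'

```text
time_s: 9.83
tool_pos: [0.5001, -0.143, 0.1535]
tool_rot: [168.3, -20.8, 34.3]
force: [-0.2, -0.3, -0.1]
grip_width: 0.087
```

Run:
```python
from nav import *
st()
ct=F['ct']; c=lambda z:tray((ct[0]*1e3,ct[1]*1e3,z),ct[2])
chain(c(18))
```

```text
{'time_s': 9.833, 'tool_pos': [0.5, -0.143, 0.153], 'tool_rot': [168.254, -20.75, 34.274], 'qpos': [43.133, -9.736, -21.501, 124.522, -19.325, 44.351, -25.16], 'force': [-0.211, -0.297, -0.075], 'grip_width': 0.087}
target [ 0.521 -0.145  0.108] rpy [167.9 -20.9  34.3] N 2 shift [-0.05, 0.18, 2.49] turn [-0.17, 0.07, -0.01]
```

>>> servo_tool --plan '[[1, [0, 0.2, 1.2], [-0.2, 0, 0]], [1, [0, 0.1, 1.3], [0, 0, 0]], [1, [0, 0, 1.2], [0, 0, 0]], [1, [0, 0, 0.7], [0, 0, 0]], [1, [0, 0, 0], [0, 0, 0]], [1, [0, 0, 0], [0, 0, 0]]]'

```text
time_s: 10.33
tool_pos: [0.5219, -0.1404, 0.1155]
tool_rot: [168.0, -20.8, 34.6]
force: [-0.7, -0.2, -0.5]
grip_width: 0.0868
```

Run:
```python
from nav import *
st()
ct=F['ct']; c=lambda z:tray((ct[0]*1e3,ct[1]*1e3,z),ct[2])
chain(c(18))
```

```text
{'time_s': 10.333, 'tool_pos': [0.522, -0.14, 0.115], 'tool_rot': [168.022, -20.789, 34.587], 'qpos': [42.419, -4.302, -23.308, 124.876, -17.392, 38.089, -27.03], 'force': [-0.734, -0.248, -0.464], 'grip_width': 0.087}
target [ 0.521 -0.145  0.108] rpy [167.9 -20.9  34.3] N 1 shift [-0.57, 0.24, 0.62] turn [-0.22, 0.04, 0.26]
```

>>> servo_tool --plan '[[1, [-0.5, 0.25, 0.4], [-0.2, 0, 0.25]], [1, [0, 0, 0], [0, 0, 0]], [0, [0, 0, 0], [0, 0, 0]], [0, [0, 0, 0], [0, 0, 0]], [0, [0, 0, 0], [0, 0, 0]], [0, [0, 0, 0], [0, 0, 0]], [0, [0, 0, 0], [0, 0, 0]], [0, [0, 0, 0], [0, 0, 0]]]' --force 25

```text
time_s: 11.0
tool_pos: [0.5208, -0.1461, 0.1128]
tool_rot: [167.7, -20.9, 34.3]
force: [0.1, -0.2, -1.8]
grip_width: 0.0579
```

Run:
```python
from nav import *
st()
V=(np.array([.48,.03,.33]),tote((0,0,0))[1])
L=tray((F['ct'][0]*1e3,F['ct'][1]*1e3,70),F['ct'][2])
chain(L,V,tote((0,0,125)))
```

```text
{'time_s': 11.0, 'tool_pos': [0.521, -0.146, 0.113], 'tool_rot': [167.748, -20.882, 34.313], 'qpos': [42.668, -4.153, -22.986, 125.183, -17.533, 37.444, -26.56], 'force': [0.051, -0.237, -1.77], 'grip_width': 0.058}
target [ 0.5   -0.146  0.156] rpy [167.9 -20.9  34.3] N 2 shift [-0.04, -0.06, -2.38] turn [0.08, 0.0, -0.0]
target [0.48 0.03 0.33] rpy [180.    0.    5.5] N 7 shift [1.19, -2.26, -2.55] turn [0.92, -3.33, 3.75]
target [0.522 0.228 0.125] rpy [180.    0.    5.5] N 9 shift [0.67, -2.15, 2.28] turn [0.0, 0.0, 0.0]
```

>>> servo_tool --plan '[[0, [0, 0, -1.2], [0, 0, 0]], [0, [0, 0, -2], [0, 0, 0]], [0, [0, 0, -2.2], [0, 0, 0]], [0, [1.2, -2.25, -2.55], [0.9, -3.3, 3.7]], [0, [1.2, -2.25, -2.55], [0.9, -3.3, 3.7]], [0, [1.2, -2.25, -2.55], [0.9, -3.3, 3.7]], [0, [1.2, -2.25, -2.55], [0.9, -3.3, 3.7]], [0, [1.2, -2.25, -2.55], [0.9, -3.3, 3.7]], [0, [1.2, -2.25, -2.55], [0.9, -3.3, 3.7]], [0, [1.2, -2.25, -2.55], [0.9, -3.3, 3.7]], [0, [0, 0, 0], [0, 0, 0]]]'

```text
time_s: 11.92
tool_pos: [0.4728, 0.036, 0.3396]
tool_rot: [-179.9, 1.3, 3.9]
force: [0.8, 0.4, -2.4]
grip_width: 0.0577
```

Run:
```python
from nav import *
st()
chain(tote((0,0,130)))
```

```text
{'time_s': 11.917, 'tool_pos': [0.473, 0.036, 0.34], 'tool_rot': [-179.898, 1.349, 3.889], 'qpos': [41.656, -3.349, -46.257, 93.3, -2.536, 90.366, -90.622], 'force': [0.843, 0.408, -2.414], 'grip_width': 0.058}
target [0.522 0.228 0.13 ] rpy [180.    0.    5.5] N 9 shift [0.74, -2.08, 2.32] turn [-0.01, 0.15, -0.18]
```

>>> servo_tool --plan '[[0, [0.7, -2.1, 2.2], [0, 0.15, -0.2]], [0, [0.7, -2.1, 2.2], [0, 0.15, -0.2]], [0, [0.7, -2.1, 2.2], [0, 0.15, -0.2]], [0, [0.7, -2.1, 2.2], [0, 0.15, -0.2]], [0, [0.7, -2.1, 2.2], [0, 0.15, -0.2]], [0, [0.7, -2.1, 2.2], [0, 0.15, -0.2]], [0, [0.7, -2.1, 2.2], [0, 0.15, -0.2]], [0, [0.7, -2, 2.2], [0, 0.15, -0.2]], [0, [0.4, -1, 1], [0, 0, 0]], [0, [0, 0, 0], [0, 0, 0]], [0, [0, 0, 0], [0, 0, 0]]]'

```text
time_s: 12.83
tool_pos: [0.5203, 0.2216, 0.1407]
tool_rot: [-179.8, -0.1, 5.7]
force: [-0.9, -0.8, -2.9]
grip_width: 0.0581
```

Run:
```python
from nav import *
st()
chain(tote((0,0,70)))
t=cam('top');s=cam('scene')
a=cv2.resize(t['image'][140:260,110:270],None,fx=4,fy=4,interpolation=cv2.INTER_CUBIC)
cv2.imwrite('pics/p3.png',a)
```

```text
{'time_s': 12.833, 'tool_pos': [0.52, 0.222, 0.141], 'tool_rot': [-179.821, -0.1, 5.71], 'qpos': [20.623, 18.941, -54.49, 100.026, 16.282, 69.312, -122.481], 'force': [-0.881, -0.837, -2.863], 'grip_width': 0.058}
target [0.522 0.228 0.07 ] rpy [180.    0.    5.5] N 2 shift [0.1, -0.3, 3.54] turn [-0.09, -0.05, 0.12]
```

View pics/p3.png

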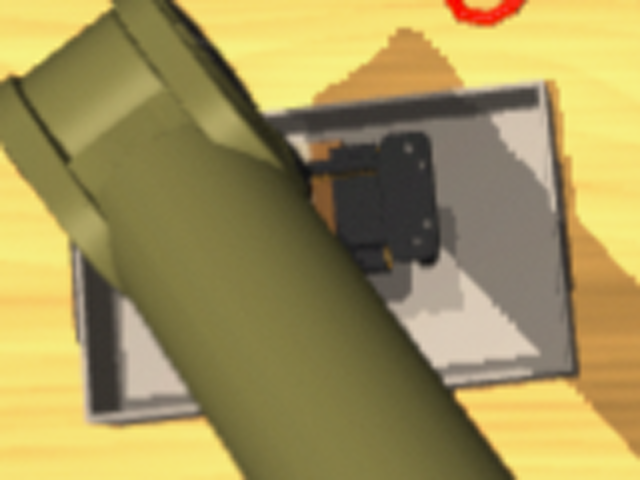

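The carton is held over the middle of the tote, with its end showing at (325,180) and in line with the tote. I'll lower it now.

>>> servo_tool --plan '[[0, [0.1, -0.3, 1.5], [0, 0, 0.1]], [0, [0, 0, 2], [0, 0, 0]], [0, [0, 0, 2], [0, 0, 0]], [0, [0, 0, 1.8], [0, 0, 0]], [0, [0, 0, 1], [0, 0, 0]], [0, [0, 0, 0.5], [0, 0, 0]], [0, [0, 0, 0], [0, 0, 0]]]'

```text
time_s: 13.52
tool_pos: [0.5292, 0.2172, 0.0531]
tool_rot: [179.9, -1.0, 4.8]
force: [-0.4, -0.1, -0.6]
grip_width: 0.0579
```

Run:
```python
from nav import *
st()
chain(tote((0,0,28)))
```

```text
{'time_s': 13.517, 'tool_pos': [0.529, 0.217, 0.053], 'tool_rot': [179.897, -0.992, 4.754], 'qpos': [17.247, 24.848, -50.821, 104.546, 22.649, 60.27, -127.468], 'force': [-0.375, -0.076, -0.635], 'grip_width': 0.058}
target [0.522 0.228 0.028] rpy [180.    0.    5.5] N 1 shift [-0.68, -1.14, 2.5] turn [0.11, -0.99, -0.72]
```

>>> servo_tool --plan '[[0, [-0.7, -1.1, 0.5], [0.1, -1, -0.7]], [0, [0, 0, 0.7], [0, 0, 0]], [0, [0, 0, 0.7], [0, 0, 0]], [0, [0, 0, 0], [0, 0, 0]], [0, [0, 0, 0], [0, 0, 0]]]'

```text
time_s: 13.93
tool_pos: [0.5229, 0.2294, 0.0349]
tool_rot: [-179.9, -0.2, 5.5]
force: [0.2, 1.2, -1.4]
grip_width: 0.0584
```

Run:
```python
from nav import *
st()
chain(tote((0,0,28)))
```

```text
{'time_s': 13.933, 'tool_pos': [0.523, 0.229, 0.035], 'tool_rot': [-179.936, -0.177, 5.473], 'qpos': [15.389, 26.802, -50.292, 104.78, 23.789, 59.408, -128.779], 'force': [0.235, 1.232, -1.421], 'grip_width': 0.058}
target [0.522 0.228 0.028] rpy [180.    0.    5.5] N 1 shift [-0.12, 0.13, 0.69] turn [-0.06, -0.18, -0.0]
```

>>> servo_tool --plan '[[0, [-0.1, 0.1, 0.5], [0, -0.2, 0]], [0, [0, 0, 0.3], [0, 0, 0]], [0, [0, 0, 0.1], [0, 0, 0]], [0, [0, 0, 0], [0, 0, 0]]]'

```text
time_s: 14.27
tool_pos: [0.5227, 0.2285, 0.0258]
tool_rot: [-179.9, -0.0, 5.5]
force: [0.6, -0.7, -0.8]
grip_width: 0.0578
```

>>> servo_tool --plan '[[0, [0, 0, 0.2], [0, 0, 0]], [0, [0, 0, 0], [0, 0, 0]]]'

```text
time_s: 14.43
tool_pos: [0.523, 0.2289, 0.0261]
tool_rot: [-180.0, -0.1, 5.5]
force: [0.1, 0.6, -2.7]
grip_width: 0.0578
```

>>> servo_tool --plan '[[0, [0, 0, 0.2], [0, 0, 0]], [0, [0, 0, 0], [0, 0, 0]], [0.82, [0, 0, 0], [0, 0, 0]], [0.82, [0, 0, 0], [0, 0, 0]], [0.82, [0, 0, 0], [0, 0, 0]], [0.82, [0, 0, -1], [0, 0, 0]], [0.82, [0, 0, -2], [0, 0, 0]], [0.82, [0, 0, -3], [0, 0, 0]], [0.82, [0, 0, -4], [0, 0, 0]], [0.82, [0, 0, -4], [0, 0, 0]], [0.82, [0, 0, -4], [0, 0, 0]], [0.82, [0, 0, -4], [0, 0, 0]], [0.82, [0, 0, 0], [0, 0, 0]]]'

```text
time_s: 15.52
tool_pos: [0.5211, 0.2294, 0.2564]
tool_rot: [-179.9, 0.0, 5.6]
force: [0.7, 1.1, -0.1]
grip_width: 0.0716
```

Run:
```python
from nav import *
st()
q=F['tr']; c=lambda z:tray((q[0]*1e3-15,q[1]*1e3,z),q[2]); print(q)
V=(np.array([.48,0.,.33]),tool()[1]); V2=(np.array([.44,-.27,.27]),c(0)[1])
chain(V,V2,c(100),c(8))
```

```text
{'time_s': 15.517, 'tool_pos': [0.521, 0.229, 0.256], 'tool_rot': [-179.939, 0.046, 5.636], 'qpos': [21.916, 14.563, -56.68, 90.466, 12.186, 81.615, -120.07], 'force': [0.654, 1.114, -0.13], 'grip_width': 0.072}
[-0.02449519 -0.0909952   0.11018467]
target [0.48 0.   0.33] rpy [-179.9    0.     5.6] N 7 shift [-0.91, 3.2, -1.05] turn [0.0, 0.0, 0.0]
target [ 0.44 -0.27  0.27] rpy [177.2 -23.8  10.2] N 8 shift [-1.06, 3.27, 0.63] turn [-0.23, 3.0, -0.49]
target [ 0.446 -0.316  0.16 ] rpy [177.2 -23.8  10.2] N 4 shift [-1.16, 1.05, 2.54] turn [0.0, 0.0, 0.0]
target [ 0.484 -0.314  0.076] rpy [177.2 -23.8  10.2] N 3 shift [-0.0, -0.0, 3.07] turn [0.0, 0.0, 0.0]
```

>>> servo_tool --plan '[[0.9, [-0.9, 3.2, -1], [0, 0, 0]], [0.9, [-0.9, 3.2, -1], [0, 0, 0]], [0.9, [-0.9, 3.2, -1], [0, 0, 0]], [0.9, [-0.9, 3.2, -1], [0, 0, 0]], [0.9, [-0.9, 3.2, -1], [0, 0, 0]], [0.9, [-0.9, 3.2, -1], [0, 0, 0]], [1, [-0.7, 2.2, -0.8], [0, 0, 0]], [1, [0, 0, 0], [0, 0, 0]]]'

```text
time_s: 16.18
tool_pos: [0.4803, 0.0081, 0.333]
tool_rot: [-179.9, -0.6, 6.4]
force: [0.2, -0.9, 0.3]
grip_width: 0.0841
```

Run:
```python
from nav import *
st()
q=F['tr']; c=lambda z:tray((q[0]*1e3-5,q[1]*1e3,z),q[2])
chain((np.array([.46,-.27,.28]),c(0)[1]),c(80))
```

```text
{'time_s': 16.183, 'tool_pos': [0.48, 0.008, 0.333], 'tool_rot': [-179.898, -0.646, 6.44], 'qpos': [45.833, -4.494, -46.288, 94.766, -3.419, 87.715, -83.827], 'force': [0.166, -0.921, 0.292], 'grip_width': 0.084}
target [ 0.46 -0.27  0.28] rpy [177.2 -23.8  10.2] N 8 shift [-0.84, 3.4, 0.58] turn [-0.26, 2.91, -0.39]
target [ 0.463 -0.315  0.146] rpy [177.2 -23.8  10.2] N 4 shift [-1.46, 0.99, 3.07] turn [0.0, 0.0, 0.0]
```

>>> servo_tool --plan '[[1, [-0.85, 3.4, 0.55], [-0.25, 2.9, -0.4]], [1, [-0.85, 3.4, 0.55], [-0.25, 2.9, -0.4]], [1, [-0.85, 3.4, 0.55], [-0.25, 2.9, -0.4]], [1, [-0.85, 3.4, 0.55], [-0.25, 2.9, -0.4]], [1, [-0.85, 3.4, 0.55], [-0.25, 2.9, -0.4]], [1, [-0.85, 3.4, 0.55], [-0.25, 2.9, -0.4]], [1, [-0.85, 3.4, 0.55], [-0.25, 2.9, -0.4]], [1, [-0.7, 2.8, 0.4], [-0.25, 2.9, -0.4]], [1, [0, 0, 0], [0, 0, 0]]]'

```text
time_s: 16.93
tool_pos: [0.4641, -0.2684, 0.2867]
tool_rot: [176.3, -25.5, 11.4]
force: [-0.2, 0.2, -1.0]
grip_width: 0.0868
```

Run:
```python
from nav import *
st()
q=F['tr']; c=lambda z:tray((q[0]*1e3-5,q[1]*1e3,z),q[2])
chain(c(80))
```

```text
{'time_s': 16.933, 'tool_pos': [0.464, -0.268, 0.287], 'tool_rot': [176.347, -25.464, 11.436], 'qpos': [55.943, -11.459, -14.948, 111.143, -23.119, 62.591, -30.987], 'force': [-0.232, 0.175, -1.033], 'grip_width': 0.087}
target [ 0.463 -0.315  0.146] rpy [177.2 -23.8  10.2] N 5 shift [-1.35, 0.78, 2.52] turn [0.07, -0.34, 0.21]
```

>>> servo_tool --plan '[[1, [-1.35, 0.8, 2.5], [0, -0.35, 0.2]], [1, [-1.35, 0.8, 2.5], [0, -0.35, 0.2]], [1, [-1.35, 0.8, 2.5], [0, -0.35, 0.2]], [1, [-1.35, 0.8, 2.5], [0, -0.35, 0.2]], [1, [-0.9, 0.5, 1.7], [0, -0.3, 0.2]], [1, [0, 0, 0], [0, 0, 0]], [1, [0, 0, 0], [0, 0, 0]]]'

```text
time_s: 17.52
tool_pos: [0.4668, -0.3125, 0.1543]
tool_rot: [176.8, -24.0, 10.3]
force: [0.2, -0.5, 0.7]
grip_width: 0.0872
```

Run:
```python
from nav import *
st()
q=F['tr']; c=lambda z:tray((q[0]*1e3-5,q[1]*1e3,z),q[2])
chain(c(45),c(8))
t=cam('top'); cv2.imwrite('pics/p4.png',cv2.resize(t['image'][150:260,270:430],None,fx=5,fy=5,interpolation=cv2.INTER_CUBIC))
```

```text
{'time_s': 17.517, 'tool_pos': [0.467, -0.312, 0.154], 'tool_rot': [176.77, -23.972, 10.317], 'qpos': [56.57, -1.049, -14.493, 117.21, -22.925, 48.374, -25.304], 'force': [0.165, -0.545, 0.675], 'grip_width': 0.087}
target [ 0.478 -0.315  0.114] rpy [177.2 -23.8  10.2] N 2 shift [-0.34, 0.09, 2.05] turn [0.19, -0.07, 0.05]
target [ 0.493 -0.314  0.08 ] rpy [177.2 -23.8  10.2] N 2 shift [0.0, 0.0, 1.85] turn [0.0, 0.0, 0.0]
```

View pics/p4.png

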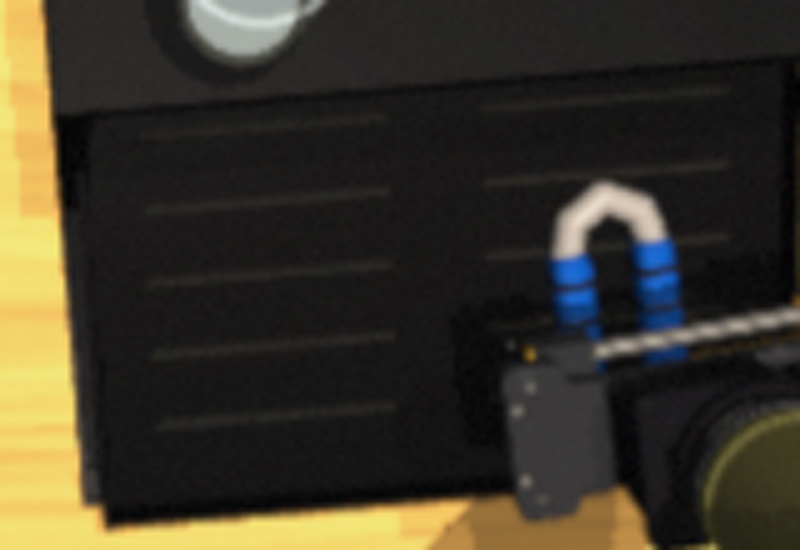

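The trainer's handles at crop x≈575 and 660 lie between the fingers. The gripper appears shifted to the right because its body is higher (parallax). I'll descend now.

>>> servo_tool --plan '[[1, [-0.35, 0.1, 1.2], [0.2, 0, 0]], [1, [0, 0, 1.3], [0, 0, 0]], [1, [0, 0, 1.2], [0, 0, 0]], [1, [0, 0, 1], [0, 0, 0]], [1, [0, 0, 0], [0, 0, 0]], [1, [0, 0, 0], [0, 0, 0]]]'

```text
time_s: 18.07
tool_pos: [0.4893, -0.3135, 0.1159]
tool_rot: [176.3, -24.5, 10.9]
force: [-0.1, 0.4, 0.4]
grip_width: 0.0869
```

Run:
```python
from nav import *
st()
q=F['tr']; c=lambda z:tray((q[0]*1e3-5,q[1]*1e3,z),q[2])
chain(c(8))
```

```text
{'time_s': 18.067, 'tool_pos': [0.489, -0.314, 0.116], 'tool_rot': [176.269, -24.452, 10.872], 'qpos': [55.363, 3.398, -15.449, 117.877, -23.118, 42.383, -24.908], 'force': [-0.106, 0.384, 0.407], 'grip_width': 0.087}
target [ 0.493 -0.314  0.08 ] rpy [177.2 -23.8  10.2] N 1 shift [-1.17, -0.13, 3.37] turn [0.65, -0.64, 0.58]
```

>>> servo_tool --plan '[[1, [-0.8, -0.1, 1], [0.6, -0.6, 0.6]], [1, [-0.3, 0, 1], [0, 0, 0]], [1, [0, 0, 0.9], [0, 0, 0]], [1, [0, 0, 0], [0, 0, 0]], [1, [0, 0, 0], [0, 0, 0]]]'

```text
time_s: 18.48
tool_pos: [0.4918, -0.3149, 0.0836]
tool_rot: [177.1, -23.9, 10.1]
force: [0.2, -0.5, 0.1]
grip_width: 0.0871
```

Run:
```python
from nav import *
st()
q=F['tr']; c=lambda z:tray((q[0]*1e3-5,q[1]*1e3,z),q[2])
chain(c(8))
```

```text
{'time_s': 18.483, 'tool_pos': [0.492, -0.315, 0.084], 'tool_rot': [177.081, -23.915, 10.142], 'qpos': [55.017, 6.664, -15.564, 118.486, -22.971, 39.311, -24.774], 'force': [0.196, -0.484, 0.074], 'grip_width': 0.087}
target [ 0.493 -0.314  0.08 ] rpy [177.2 -23.8  10.2] N 1 shift [-0.04, -0.11, 0.34] turn [0.14, -0.07, -0.05]
```

>>> servo_tool --plan '[[1, [0, -0.1, 0.3], [0.1, 0, 0]], [1, [0, 0, 0], [0, 0, 0]], [0, [0, 0, 0], [0, 0, 0]], [0, [0, 0, 0], [0, 0, 0]], [0, [0, 0, 0], [0, 0, 0]], [0, [0, 0, 0], [0, 0, 0]], [0, [0, 0, 0], [0, 0, 0]], [0, [0, 0, 0], [0, 0, 0]], [0, [0, 0, -1.2], [0, 0, 0]], [0, [0, 0, -2], [0, 0, 0]], [0, [0, 0, -2], [0, 0, 0]], [0, [0, 0, 0], [0, 0, 0]]]' --force 25

```text
time_s: 19.48
tool_pos: [0.4685, -0.3124, 0.1258]
tool_rot: [177.6, -23.6, 10.1]
force: [-0.1, -1.2, -1.9]
grip_width: 0.064
```

Run:
```python
from nav import *
st()
A=(np.array([.47,-.28,.28]),tool()[1]); V=(np.array([.48,.0,.33]),tote((0,0,0))[1])
chain(A,V,tote((-5,-95,140)))
```

```text
{'time_s': 19.483, 'tool_pos': [0.468, -0.312, 0.126], 'tool_rot': [177.599, -23.585, 10.11], 'qpos': [56.428, 1.561, -14.68, 118.098, -23.166, 45.841, -24.442], 'force': [-0.072, -1.214, -1.907], 'grip_width': 0.064}
target [ 0.47 -0.28  0.28] rpy [177.6 -23.6  10.1] N 5 shift [1.37, -0.52, -2.79] turn [0.0, 0.0, 0.0]
target [0.48 0.   0.33] rpy [180.    0.    5.5] N 8 shift [0.74, -3.44, -0.54] turn [0.18, -2.96, 0.51]
target [0.526 0.133 0.14 ] rpy [180.    0.    5.5] N 7 shift [0.83, -1.83, 2.71] turn [0.0, 0.0, 0.0]
```

>>> servo_tool --plan '[[0, [1.35, -0.5, -2.8], [0, 0, 0]], [0, [1.35, -0.5, -2.8], [0, 0, 0]], [0, [1.35, -0.5, -2.8], [0, 0, 0]], [0, [1.35, -0.5, -2.8], [0, 0, 0]], [0, [1.3, -0.5, -2.8], [0, 0, 0]], [0, [0.7, -3.4, -0.55], [0.2, -2.95, 0.5]], [0, [0.7, -3.4, -0.55], [0.2, -2.95, 0.5]], [0, [0.7, -3.4, -0.55], [0.2, -2.95, 0.5]], [0, [0.7, -3.4, -0.55], [0.2, -2.95, 0.5]], [0, [0.7, -3.4, -0.55], [0.2, -2.95, 0.5]], [0, [0.7, -3.4, -0.55], [0.2, -2.95, 0.5]], [0, [0.7, -3.4, -0.55], [0.2, -2.95, 0.5]], [0, [0.7, -3.2, -0.5], [0.2, -2.95, 0.5]], [0, [0, 0, 0], [0, 0, 0]]]'

```text
time_s: 20.65
tool_pos: [0.4751, 0.0079, 0.3261]
tool_rot: [-179.2, 1.5, 4.9]
force: [-0.2, 0.7, -2.6]
grip_width: 0.0639
```

Run:
```python
from nav import *
st()
chain(tote((-5,-95,150)))
```

```text
{'time_s': 20.65, 'tool_pos': [0.475, 0.008, 0.326], 'tool_rot': [-179.157, 1.48, 4.864], 'qpos': [43.413, -2.856, -44.606, 94.542, -2.75, 89.027, -86.195], 'force': [-0.238, 0.699, -2.621], 'grip_width': 0.064}
target [0.526 0.133 0.15 ] rpy [180.    0.    5.5] N 7 shift [0.92, -1.69, 2.52] turn [-0.12, 0.21, -0.09]
```

>>> servo_tool --plan '[[0, [0.9, -1.7, 2.5], [-0.1, 0.2, -0.1]], [0, [0.9, -1.7, 2.5], [-0.1, 0.2, -0.1]], [0, [0.9, -1.7, 2.5], [-0.1, 0.2, -0.1]], [0, [0.9, -1.7, 2.5], [-0.1, 0.2, -0.1]], [0, [0.9, -1.7, 2.5], [-0.1, 0.2, -0.1]], [0, [0.9, -1.7, 2.5], [-0.1, 0.2, -0.1]], [0, [0.5, -1.3, 1.5], [-0.1, 0.2, -0.1]], [0, [0, 0, 0], [0, 0, 0]], [0, [0, 0, 0], [0, 0, 0]]]'

```text
time_s: 21.4
tool_pos: [0.5234, 0.1397, 0.147]
tool_rot: [-179.3, -0.0, 6.2]
force: [0.3, -1.5, -3.1]
grip_width: 0.0639
```

Run:
```python
from nav import *
st()
chain(tote((-5,-95,80)))
```

```text
{'time_s': 21.4, 'tool_pos': [0.523, 0.14, 0.147], 'tool_rot': [-179.318, -0.021, 6.166], 'qpos': [29.128, 14.101, -52.235, 102.878, 11.243, 68.544, -110.208], 'force': [0.3, -1.543, -3.104], 'grip_width': 0.064}
target [0.526 0.133 0.08 ] rpy [180.    0.    5.5] N 2 shift [0.09, 0.38, 3.34] turn [-0.34, -0.01, 0.35]
```

>>> servo_tool --plan '[[0, [0.1, 0.5, 1.2], [-0.4, 0, 0.4]], [0, [0, 0, 1.5], [0, 0, 0]], [0, [0, 0, 1.8], [0, 0, 0]], [0, [0, 0, 1.5], [0, 0, 0]], [0, [0, 0, 0], [0, 0, 0]], [0, [0, 0, 0], [0, 0, 0]]]'

```text
time_s: 21.9
tool_pos: [0.5289, 0.1266, 0.0855]
tool_rot: [180.0, -0.4, 5.1]
force: [-0.1, 1.0, -2.2]
grip_width: 0.0632
```

Run:
```python
from nav import *
st()
chain(tote((-5,-95,40)))
```

```text
{'time_s': 21.9, 'tool_pos': [0.529, 0.127, 0.085], 'tool_rot': [179.974, -0.374, 5.132], 'qpos': [27.393, 18.274, -50.043, 106.443, 15.919, 62.156, -113.552], 'force': [-0.073, 0.967, -2.248], 'grip_width': 0.063}
target [0.526 0.133 0.04 ] rpy [180.    0.    5.5] N 2 shift [-0.13, -0.33, 2.27] turn [0.01, -0.19, -0.17]
```

>>> servo_tool --plan '[[0, [-0.3, -0.6, 1], [0, -0.4, -0.3]], [0, [0, 0, 1.5], [0, 0, 0]], [0, [0, 0, 1.5], [0, 0, 0]], [0, [0, 0, 0.8], [0, 0, 0]], [0, [0, 0, 0], [0, 0, 0]], [0, [0, 0, 0], [0, 0, 0]]]'

```text
time_s: 22.4
tool_pos: [0.5298, 0.1308, 0.0395]
tool_rot: [179.9, -0.5, 5.1]
force: [0.2, -0.1, -2.4]
grip_width: 0.0635
```

Run:
```python
from nav import *
st()
chain(tote((-5,-95,12)))
```

```text
{'time_s': 22.4, 'tool_pos': [0.53, 0.131, 0.04], 'tool_rot': [179.864, -0.458, 5.138], 'qpos': [24.822, 22.066, -48.259, 108.397, 19.686, 57.66, -116.844], 'force': [0.248, -0.15, -2.417], 'grip_width': 0.064}
target [0.526 0.133 0.012] rpy [180.    0.    5.5] N 1 shift [-0.38, -0.25, 2.75] turn [0.14, -0.46, -0.34]
```

>>> servo_tool --plan '[[0, [-0.4, -0.3, 0.8], [0.1, -0.5, -0.3]], [0, [0, 0, 0.8], [0, 0, 0]], [0, [0, 0, 0.6], [0, 0, 0]], [0, [0, 0, 0], [0, 0, 0]], [0, [0, 0, 0], [0, 0, 0]]]'

```text
time_s: 22.82
tool_pos: [0.527, 0.1344, 0.0177]
tool_rot: [180.0, -0.1, 5.5]
force: [0.5, 0.6, -2.8]
grip_width: 0.0637
```

Run:
```python
from nav import *
st()
chain(tote((-5,-95,11)))
```

```text
{'time_s': 22.817, 'tool_pos': [0.527, 0.134, 0.018], 'tool_rot': [179.975, -0.138, 5.463], 'qpos': [23.592, 23.95, -47.418, 109.222, 21.258, 55.817, -118.078], 'force': [0.499, 0.627, -2.799], 'grip_width': 0.064}
target [0.526 0.133 0.011] rpy [180.    0.    5.5] N 1 shift [-0.12, 0.13, 0.67] turn [0.03, -0.14, -0.01]
```

Lower to contact, release, and rise, then move aside for a clear view.

>>> servo_tool --plan '[[0, [-0.1, 0.1, 0.4], [0, -0.1, 0]], [0, [0, 0, 0.3], [0, 0, 0]], [0, [0, 0, 0], [0, 0, 0]], [0.88, [0, 0, 0], [0, 0, 0]], [0.88, [0, 0, 0], [0, 0, 0]], [0.88, [0, 0, 0], [0, 0, 0]], [0.88, [0, 0, -1], [0, 0, 0]], [0.88, [0, 0, -2], [0, 0, 0]], [0.88, [0, 0, -3], [0, 0, 0]], [0.88, [0, 0, -4], [0, 0, 0]], [0.88, [0, 0, -4], [0, 0, 0]], [0.88, [0, 0, -4], [0, 0, 0]], [0.88, [0, 0, -4], [0, 0, 0]], [0.88, [-1, 4, -1], [0, 0, 0]], [0.88, [-1, 4, -1], [0, 0, 0]], [0.88, [-1, 4, -1], [0, 0, 0]], [0.88, [-1, 4, -1], [0, 0, 0]], [0.88, [0, 4, 0], [0, 0, 0]], [0.88, [0, 3, 0], [0, 0, 0]], [0.88, [0, 0, 0], [0, 0, 0]]]'

```text
time_s: 24.48
tool_pos: [0.5107, -0.0991, 0.2976]
tool_rot: [179.5, -1.0, 6.5]
force: [-0.6, -1.9, -0.9]
grip_width: 0.0764
```

Run:
```python
from nav import *
st()
V=(np.array([.44,-.2,.36]),tool()[1]); rows(V)
```

```text
{'time_s': 24.483, 'tool_pos': [0.511, -0.099, 0.298], 'tool_rot': [179.507, -0.997, 6.545], 'qpos': [49.599, 1.988, -42.36, 94.182, 1.591, 83.265, -76.361], 'force': [-0.625, -1.879, -0.871], 'grip_width': 0.076}
target [ 0.44 -0.2   0.36] rpy [179.5  -1.    6.5] N 4 shift [-2.01, 2.32, -1.57] turn [0.0, 0.0, 0.0]
```

>>> servo_tool --plan '[[0.88, [-2, 0, 0], [0, 0, 0]], [0.88, [-2, 2, -1], [0, 0, 0]], [0.88, [-1.5, 3, -1], [0, 0, 0]], [0.88, [0, 3, -1], [0, 0, 0]], [0.88, [0, 3, -1], [0, 0, 0]], [0.88, [0, 0, 0], [0, 0, 0]], [0.88, [0, 0, 0], [0, 0, 0]]]'

```text
time_s: 25.07
tool_pos: [0.4654, -0.2172, 0.3437]
tool_rot: [179.4, -1.3, 6.6]
force: [1.0, 0.5, 0.1]
grip_width: 0.0766
```

Run:
```python
from nav import *
st()
t=cam('top');s=cam('scene')
a=cv2.resize(t['image'][60:260,110:470],(800,444),interpolation=cv2.INTER_CUBIC)
cv2.imwrite('pics/p5.png',cv2.convertScaleAbs(255*(a/255.)**.7))
```

```text
{'time_s': 25.067, 'tool_pos': [0.465, -0.217, 0.344], 'tool_rot': [179.382, -1.276, 6.632], 'qpos': [57.089, -0.031, -34.656, 90.585, -0.098, 88.025, -60.94], 'force': [0.963, 0.539, 0.057], 'grip_width': 0.077}
```

View pics/p5.png

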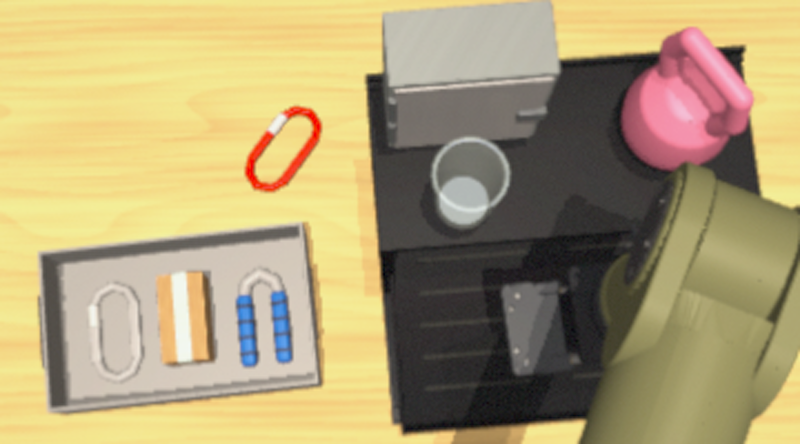

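The three pieces lie side by side in the tote: carabiner at (115,332), carton at (185,317), trainer at (265,315). The tumbler, at about top-camera pixel (321,141), and the kettlebell, at about (414,114), are where they were at the start. The robot is clear, so I'll hand in.

```bash
python3 -c "
from cell import env
print(env.sign_off())"
```

```text
the job is handed in; nothing more can be done
None
```

I put the chrome carabiner, the carton and the grip trainer into the tote, one at a time. Then I handed the job in at about 25 s of the 72 s allowed; no verdict is reported.

- **Placing:** the last top picture shows all three flat and side by side along the tote's x, near y = +95, 0 and -95 mm. I judged flatness by eye. Each piece was lowered to within a few millimetres of the floor and let go there. For the carabiner and the carton, the force readings never clearly showed touchdown.
- **Left alone:** the tumbler and kettlebell are within about 1–3 px of where they started, read roughly off the pictures. The arm was clear of everything, with no contact force beyond noise.
- **Disagreements:** my first fit of the carton was wrong because I took its rear end face for part of its top. I measured it again once the carabiner was off. The second fit still differed by about 3 px in the scene view, but this did not affect the grasp.
- **Close calls:** joint 2 came within 0.1 degree of its range limit when lifting the carabiner. On the last retreat the gripper went a few centimetres in front of the tumbler.

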